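# Advance the drill-guide block past the spring catch of a shelf-pin jig

### The arm

A 6-joint arm with a two-finger parallel gripper is mounted at the origin on the work surface. World frame = base frame: x ahead of the robot, y to its left, z up, the work surface at z = 0. Lengths are in m, angles in degrees, forces in N, time in s.
With the tool pointing down it reaches from about 0.4 to 0.825 m from the base axis. Payload 7 kg.
Tool frame: the origin (TCP) lies at the very end of the fingers, on their centre line; the grasp point (between the pads) lies hold_point_z behind it (hold_point_z is the distance from the TCP to the grasp point, in m); z points along the fingers, y is the direction in which the jaws open and shut (so a half turn about z gives the same grasp; the last joint's range is limited). The gripper opens to 88 mm and grips with 3 to 60 N. Pads are 19 mm wide; open, the fingers measure 130 mm over their backs; the gripper's body (78 mm by 193 mm) begins 47 mm behind the grasp point.
Start: joints at [-59.353, 20.546, 0.682, 0, -70.136, -16.507], TCP at [0.165, -0.655, 0.227] pointing down, gripper open.
Joint ranges: [-176.03, 176.03], [-82.01, 121.73], [-58.28, 71.71], [-173.87, 95.51], [-174.79, -0.11], [-173.66, 173.66]. Speed limits (degrees/s): [136.94, 136.94, 172.46, 180, 180, 180].

### API

Orientations are given as [roll, pitch, yaw] about the fixed x, y, z axes, in that order (R = Rz(yaw) Ry(pitch) Rx(roll)).
In Python, from plant import get_obs, snapshot, close_job, hold_point_z gives the robot as it stands. The module is installed in compiled form; this text tells all that it offers.
- The arm moves only by the tool jog_arm, never from a script. Its argument "commands" is a list of rows, each a list of 4 numbers: the shift along the world's x, y, z in mm, then the turn about the world's z in degrees. In form: [[x, y, z, turn], ...]. A call has exactly 10 rows; each row shifts and turns the commanded pose from where the row before left it; what a row does not reach is not made up. A row lasts 1/12 s, in which the tool goes at most 41.7 mm and 7.16 degrees, less where a joint would pass 70% of its speed; a pose out of reach is approached as far as the arm can. A call is refused whole if a number of a shift passes 41.7 or a number of a turn 7.16, either way. A call with a gripper value outside its range is refused whole. "fingers" is the finger opening in mm, from 0 to 87.6, set as the call begins (left out, the last holds). The fingers move at their own pace and stop on an object; the grip force is fixed at half the most. Time passes only in rows, so rows that do not move let the fingers close, or fill a call up. It gives the time, the measured TCP pose, the force and the opening at its end, in the units of the state.
- get_obs(): the state, without advancing time (a new reading comes with each control period).
- snapshot(name): name is "scene" or "top"; returns a dict with "image" (420x560x3 uint8, red, green, blue), "fov_y" (degrees; the focal length in pixels is half the picture's height over the tangent of half this angle, whatever the lens; pixels are square), "cx", "cy" (the principal point, pixels), "dist_coeffs" ([k1, k2, p1, p2, k3] as OpenCV has them; the pictures are not rectified), "rvec" (rotation vector, rad) and "tvec" (3), from world to camera coordinates, as OpenCV has them. Camera axes: x right, y down, z forward; pixel columns grow to the right and rows downward; lengths in m; the calibration is good to about 2 mm. A picture is of the moment at which its call begins. There is no depth.
- close_job(): hands the job in, once; it reports no verdict.
The state is a dict: "clock": time; "joint_pos": joint angles; "qvel": joint speeds; "tau": joint torques, N m; "tool_pos": TCP position; "orientation": TCP orientation; "force": force on the tool from outside, world axes, zero at the start; "moment": the same for the moment, N m; "opening": finger opening in m.
Only numpy, scipy, OpenCV 4.12 (cv2) and the standard library are available. Lean on these libraries where they do the work, as an engineer would, in place of code of your own. Each camera call takes 0.05 s, during which the arm holds its last target.

### The job

Move the blue drill-guide block on to the next drilling station of the shelf-pin jig: with your fingertips hold the yellow spring catch bar down in the track behind the block and, keeping it held down, push the block along the track over the catch until it is up against the red end stop. Then let go, so that the catch springs up behind the block. Only push the block, do not lift it off its runners, and leave the jar, the bottle and the screwdriver where they are.

Things in the scene. Friction and masses are not known exactly. Their poses are not given: they have to be found in the camera images.
- jig: Fixed jig: plywood panel 210 x 380 x 18 mm flat on the bench with a straight track along it. Origin: underside centre, on the track's centre line; x across the track, y along it towards the end stop, z up; yaw varies. Two aluminium runners (x = 32 to 48 mm each side, top z = 42) carry the block between two dark wooden guides (x = 48 to 58, top z = 54), all from y = -170 to +170.
- end_stop (a point): Middle of the red end stop's face that the block meets: jig y = +117 mm, z = 54 mm. The stop is a bar across the track, 96 mm wide, 20 mm thick, top at jig z = 66 mm.
- catch (a joint): How far the yellow catch is pressed straight down, m: 0 up (at the start, and sprung back), 0.013 at its lower stop. A flat bar 60 mm wide between the runners, jig y = -160 to +50 mm; its top is at jig z = 38 mm when up, 25 mm when down; it stays level wherever pressed. The spring takes about 2 N to start, 4 N fully down. The block over the ears also keeps it down.
- catch_ears (a point): Midpoint between the tops of the catch's two yellow ears (jig y = 20 to 30 mm, x = 21 to 30 mm on each side, 14 mm above the bar). Up, they stand 10 mm above the runners and block the way; pressed 10 mm or more, they are below the runners and the way is free. The bar between them is clear for 42 mm: closed fingers can run along it past the ears.
- catch_pad (a point): Point on the middle of the catch bar's top face, jig x = 0, y = -100 mm, z = 38 mm when up; it goes down with the bar.
- guide_block: Blue block loose on the runners: 93 mm across the track, 80 long, 26 high; two brass bushings and a black knob 22 mm wide on top, to 36 mm; 0.6 to 0.95 kg. Origin: centre of its flat underside (jig z = 42 mm), axes as the jig's. Starts at jig y = -65 to -23 mm, before the ears; back face 40 mm behind the origin. Against the end stop: y = +77; beyond y = +70 the ears can rise behind it.
- pin_jar: Small closed glass jar of shelf pins with a steel cap, 52 mm wide, 62 mm high, standing on the bench beside the jig. Origin: centre of its underside. Leave alone.
- glue_bottle: Closed yellow glue bottle with an orange cap, 50 mm wide, 100 mm high, standing on the bench beside the jig. Origin: centre of its underside. Leave alone.
- screwdriver: Screwdriver with a red handle lying on the bench beside the jig. Origin: under its middle. Leave alone.
Things that resemble listed ones, but are neither listed nor needed, are in the scene too. Of the things that look like the guide_block, the smallest one is meant.

How it is judged:
By the outcome, as a careful person would: the job done as asked, in the order asked, and still so for the second after the job is handed in, with the robot touching nothing.
It also fails if it takes over 42 s, if anything falls off the work surface, if the arm or the gripper's body presses on something with over 40 N, if the wrist force passes 120 N, or if a joint passes its speed limit or range.

## Working session

There is one attempt and no reset: what is moved stays moved. The work goes in short steps, Python scripts to look and compute and a tool call to move; the robot and the scene stay as the last step left them, time stands still between calls to the robot, and variables do not carry over. Pictures are saved under pics/ and viewed, and the job is handed in when it is done.

Besides the shell and the picture viewer there is one more tool, called by a JSON object that holds its "api" and its "payload". jog_arm: Moves the arm, as the interface text tells. Its arguments: {"type":"object","properties":{"commands":{"type":"array","items":{"type":"array","items":{"type":"number"}}},"fingers":{"type":"number"}},"required":["commands"]}

```bash
mkdir -p pics
cat > h.py <<'E'
import numpy as np, cv2, json, pickle
from plant import get_obs, snapshot, close_job, hold_point_z
def cam(s):
    f=420/2/np.tan(np.radians(s['fov_y'])/2)
    K=np.array([[f,0,s['cx']],[0,f,s['cy']],[0,0,1.]])
    return K,np.array(s['dist_coeffs'],float),np.array(s['rvec'],float),np.array(s['tvec'],float)
def ray(s,uv,z):
    K,d,r,t=cam(s); R=cv2.Rodrigues(r)[0]
    p=cv2.undistortPoints(np.array([[uv]],float),K,d)[0,0]
    D=R.T@np.array([p[0],p[1],1]); C=-R.T@t.ravel()
    return C+D*(z-C[2])/D[2]
def proj(s,P):
    K,d,r,t=cam(s); return cv2.projectPoints(np.array(P,float).reshape(-1,3),r,t,K,d)[0][:,0]
def save(n,tag):
    s=snapshot(n); cv2.imwrite(f'pics/{tag}.png',s['image'][:,:,::-1]); pickle.dump(s,open(f'pics/{tag}.pkl','wb')); return s
E
python3 - <<'E'
from h import *
for n in('scene','top'): s=save(n,n+'0'); print(n,s['fov_y'],s['rvec'],s['tvec'])
print(get_obs(),hold_point_z)
E
```

```text
scene 42.69157368673235 [ 2.04596489  1.19409198 -0.50750079] [-0.24384523 -0.32451846  1.71785364]
top 53.05252552683353 [ 2.11021868 -2.1685013   0.15894672] [-0.04035947  0.59491666  0.90887346]
{'clock': 0.1, 'joint_pos': array([-5.93545863e+01,  2.05879118e+01,  6.39991144e-01, -1.56732453e-02,
       -7.01362910e+01, -1.65080187e+01]), 'qvel': array([ 0.04166628, -0.08865332,  0.14705124,  0.15342397,  0.06566362,
        0.02843988]), 'tau': array([ 1.83101965e-03, -5.84164381e+01,  2.93755603e+01,  7.01540351e+00,
        1.01729447e-02, -6.21531558e-05]), 'tool_pos': array([ 0.1647401 , -0.65414867,  0.22572367]), 'orientation': array([ 1.79915073e+02, -9.80329281e-03, -1.65867934e+02]), 'force': array([-0.76978667, -0.11038574,  0.55789606]), 'moment': array([-0.01897125,  0.05797809,  0.0189562 ]), 'opening': 0.08749049776160382} 0.0188
```

View pics/scene0.png

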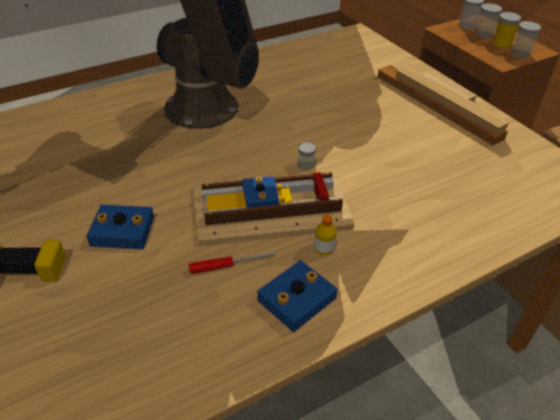

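View pics/top0.png

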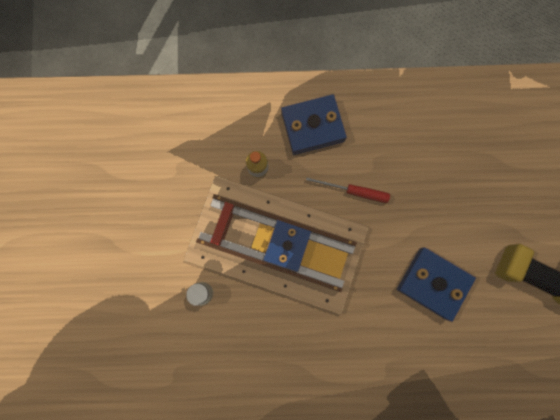

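Three blue blocks show in the top picture: (313,125), (437,284) and (288,247). The last is the smallest and is the one on the runners, so it fits. I'll confirm it in an enlarged crop.

Run:
```python
import cv2
a=cv2.imread('pics/top0.png')[170:320,175:375]; cv2.imwrite('pics/top0c.png',cv2.resize(a,None,fx=4,fy=4,interpolation=cv2.INTER_CUBIC))
a=cv2.imread('pics/scene0.png')[130:270,180:360]; cv2.imwrite('pics/scene0c.png',cv2.resize(a,None,fx=4,fy=4,interpolation=cv2.INTER_CUBIC))
```

```text
(no output)
```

View pics/top0c.png

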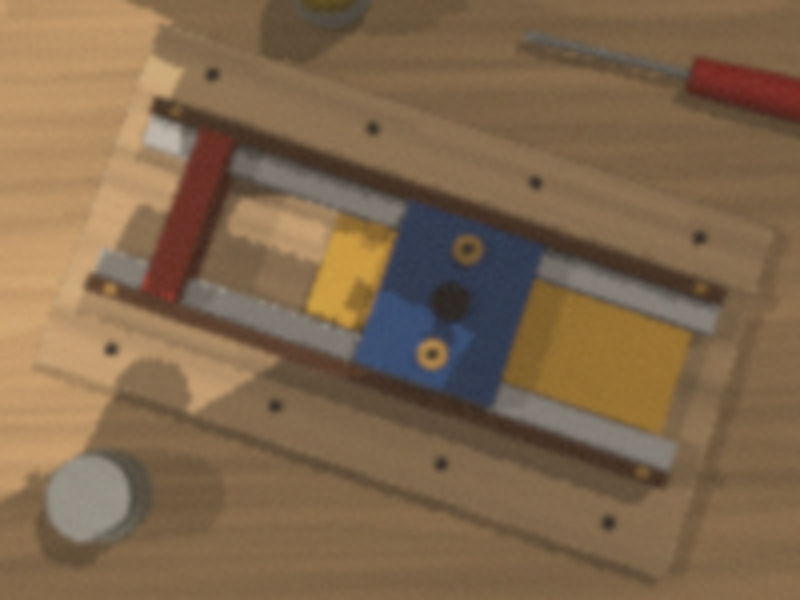

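View pics/scene0c.png

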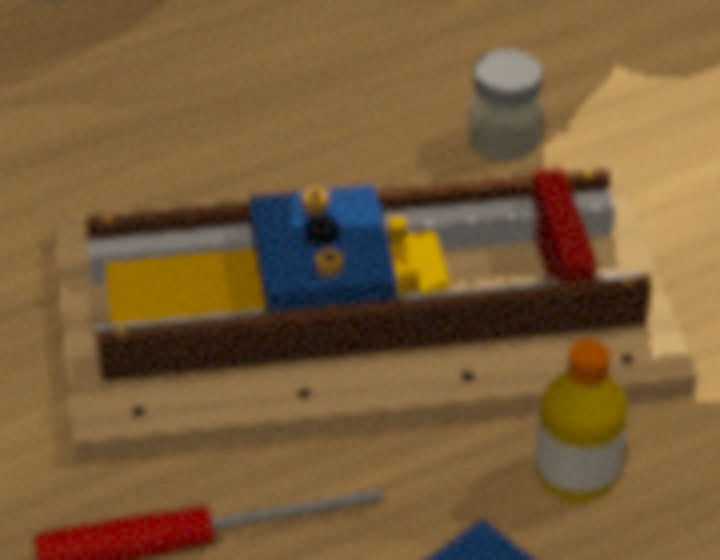

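The crop confirms it: the small blue block with the knob at crop (450,300) sits on the runners, with the stop to the left. Next I'll fit the jig pose from the corners I read off.

```bash
cat > fit.py <<'E'
from h import *
from scipy.optimize import least_squares
T=pickle.load(open('pics/top0.pkl','rb')); S=pickle.load(open('pics/scene0.pkl','rb'))
top=[((775,232),(105,-190,18)),((657,580),(-105,-190,18)),((35,366),(-105,190,18)),((160,25),(105,190,18)),
((692,332),(30,-160,38)),((665,432),(-30,-160,38)),((152,100),(58,170,54)),((725,290),(58,-170,54)),((663,487),(-58,-170,54)),((86,290),(-58,170,54)),
((203,128),(48,137,66)),((147,292),(-48,137,66)),((177,301),(-48,117,66))]
sc=[((106,262),(-30,-160,38)),((108,320),(30,-160,38)),((75,440),(105,-190,18)),((693,375),(105,190,18)),((648,282),(58,170,54)),((102,336),(58,-170,54)),((608,172),(-58,170,54)),((90,216),(-58,-170,54))]
def px(c,o): return (np.array(c)+.5)/4-.5+np.array(o)
def J(p,P):
    P=np.array(P,float)/1000; c,s=np.cos(p[2]),np.sin(p[2])
    return np.c_[p[0]+c*P[:,0]-s*P[:,1],p[1]+s*P[:,0]+c*P[:,1],P[:,2]]
tp=np.array([px(a,(175,170)) for a,_ in top]); sp=np.array([px(a,(180,130)) for a,_ in sc])
def res(p,w=(1,1)): return np.r_[(proj(T,J(p,[b for _,b in top]))-tp).ravel()*w[0],(proj(S,J(p,[b for _,b in sc]))-sp).ravel()*w[1]]
c0=ray(T,(277,247),.03); a=ray(T,(222,225),.06); y=(a-c0)[:2]; yaw=np.arctan2(-y[0],y[1])
if __name__=='__main__':
    for w in((1,1),(1,0),(0,1)):
        r=least_squares(res,[c0[0],c0[1],yaw],args=(w,),loss='soft_l1'); print(w,r.x,np.degrees(r.x[2]))
        if w==(1,1): print(np.round(res(r.x).reshape(-1,2),1).tolist()); p=r.x
    np.save('jig.npy',p)
    R=lambda q:(np.array([[np.cos(p[2]),np.sin(p[2])],[-np.sin(p[2]),np.cos(p[2])]])@(q[:2]-p[:2])*1000).round(1)
    for n,c,z in [('top back +x',(542,246),68),('top back -x',(490,408),68),('front +x',(408,200),68),('front -x',(355,358),68),('knob',(450,300),78)]:
        print(n,R(ray(T,px(c,(175,170)),z/1000)))
    for n,c,z in [('back -x',(250,198),68),('back +x',(270,307),68),('front -x',(378,186),68),('front+x',(397,296),68),('knob',(322,228),78)]:
        print(n,R(ray(S,px(c,(180,130)),z/1000)))
    print('pad',J(p,[(0,-100,38),(0,-125,38),(0,-150,38)]))
    for n,uv,z in [('jar',(197,295),62),('bottle',(257,157),100)]: print(n,ray(T,uv,z/1000),R(ray(T,uv,z/1000)))
E
python3 fit.py
```

```text
(1, 1) [ 0.52014128 -0.03726536 -0.35317243] -20.235289643839284
[[0.1, -1.3], [2.4, 0.0], [-0.4, -1.2], [-0.1, -0.6], [0.0, -0.1], [-1.3, 0.6], [0.4, -1.1], [0.9, -0.5], [0.7, 0.7], [-1.2, -0.0], [-1.0, -0.3], [-1.9, -0.4], [-0.8, 0.2], [-1.0, -0.8], [0.2, 0.7], [-1.4, -0.3], [0.7, -1.1], [0.5, -0.7], [-2.1, 0.1], [-0.8, -2.3], [-2.2, -0.8]]
(1, 0) [ 0.51955034 -0.03779964 -0.35176355] -20.15456689563994
(0, 1) [ 0.52287186 -0.03643225 -0.36092518] -20.67948981882603
top back +x [ 45.5 -64.5]
top back -x [-47.1 -65.2]
front +x [46.1 13.4]
front -x [-45.1  12.8]
knob [  0.6 -26.3]
back -x [-39.5 -64.5]
back +x [ 63.3 -65. ]
front -x [-39.3  16.8]
front+x [65.  11.1]
knob [  7.9 -25.7]
pad [[ 0.48555366 -0.13109338  0.038     ]
 [ 0.47690676 -0.15455038  0.038     ]
 [ 0.46825986 -0.17800739  0.038     ]]
jar [0.40949243 0.13543663 0.062     ] [-163.6  123.8]
bottle [ 0.70257927 -0.00180986  0.1       ] [158.9  96.4]
```

Block at jig y ≈ −26, with its back face at ≈ −65. I'll close the fingers and turn the jaws along the track. They should come down at jig (0, −105), about world (0.4835, −0.136).

{"api": "jog_arm", "payload": {"commands": [[16,26,0,-3.43],[16,26,0,-3.43],[16,26,0,-3.43],[16,26,0,-3.43],[16,26,0,-3.43],[16,26,0,-3.43],[16,26,0,-3.43],[16,26,0,-3.43],[16,26,0,-3.43],[16,26,0,-3.43]], "fingers": 0}}

```text
clock: 0.93
tool_pos: [0.3252, -0.393, 0.2263]
orientation: [180.0, -0.0, 159.7]
force: [1.1, 0.3, -0.8]
opening: 0.0267
```

{"api": "jog_arm", "payload": {"commands": [[16,26,-5,0],[16,26,-5,0],[16,26,-5,0],[16,26,-5,0],[16,26,-5,0],[16,26,-5,0],[16,26,-5,0],[16,26,-5,0],[16,26,-5,0],[16,26,-5,0]]}}

```text
clock: 1.77
tool_pos: [0.4852, -0.133, 0.1762]
orientation: [180.0, -0.0, 159.8]
force: [-0.1, -1.2, -0.6]
opening: 0.0006
```

{"api": "jog_arm", "payload": {"commands": [[0,0,-10,0],[0,0,-10,0],[0,0,-10,0],[0,0,-10,0],[0,0,-10,0],[0,0,0,0],[0,0,0,0],[0,0,0,0],[0,0,0,0],[0,0,0,0]]}}

```text
clock: 2.6
tool_pos: [0.4852, -0.1347, 0.1271]
orientation: [180.0, 0.1, 159.8]
force: [0.6, -0.3, -0.6]
opening: 0.0006
```

```bash
cat > st.py <<'E'
from h import *
import sys
p=np.load('jig.npy') if len(sys.argv)<3 else None
p=np.array([.5198,-.0376,np.radians(-20.25)])
o=get_obs(); q=o['tool_pos']
c,s=np.cos(p[2]),np.sin(p[2]); d=q[:2]-p[:2]
print('t',round(o['clock'],2),'pos',q.round(4),'rpy',o['orientation'].round(2),'F',o['force'].round(1),'open',round(o['opening'],4))
print('jig',(c*d[0]+s*d[1])*1e3,(-s*d[0]+c*d[1])*1e3, 'Fjig x,y',c*o['force'][0]+s*o['force'][1],-s*o['force'][0]+c*o['force'][1])
if len(sys.argv)>1:
    for n in('top','scene'):
        S=save(n,n+sys.argv[1]); u=(175,170) if n=='top' else (180,110); w=(200,150) if n=='top' else (190,150)
        cv2.imwrite(f'pics/{n}{sys.argv[1]}c.png',cv2.resize(S['image'][u[1]:u[1]+w[1],u[0]:u[0]+w[0],::-1],None,fx=4,fy=4,interpolation=cv2.INTER_CUBIC))
E
python3 st.py 1
```

```text
t 2.6 pos [ 0.4852 -0.1347  0.1271] rpy [1.7998e+02 6.0000e-02 1.5983e+02] F [ 0.6 -0.3 -0.6] open 0.0006
jig 1.1619732196164259 -103.0357783135312 Fjig x,y 0.6373777752554017 -0.11227871593203623
```

View pics/top1c.png

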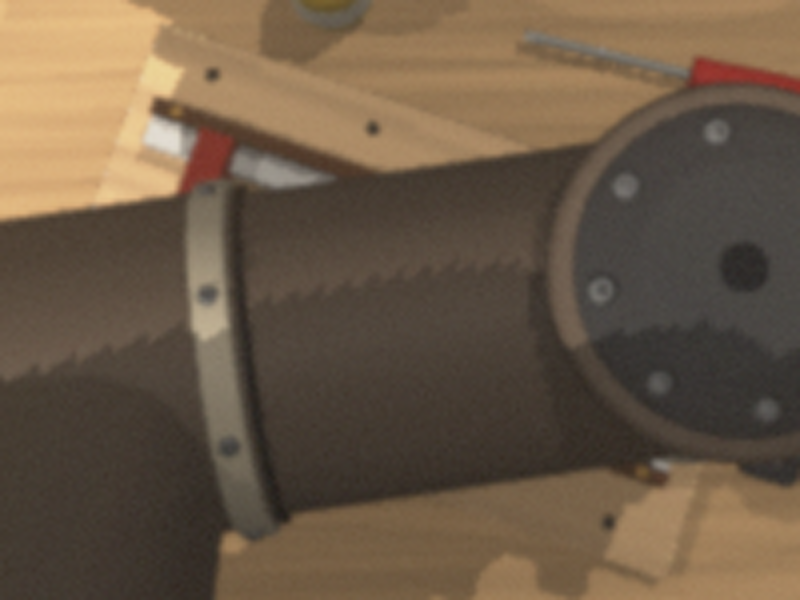

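View pics/scene1c.png

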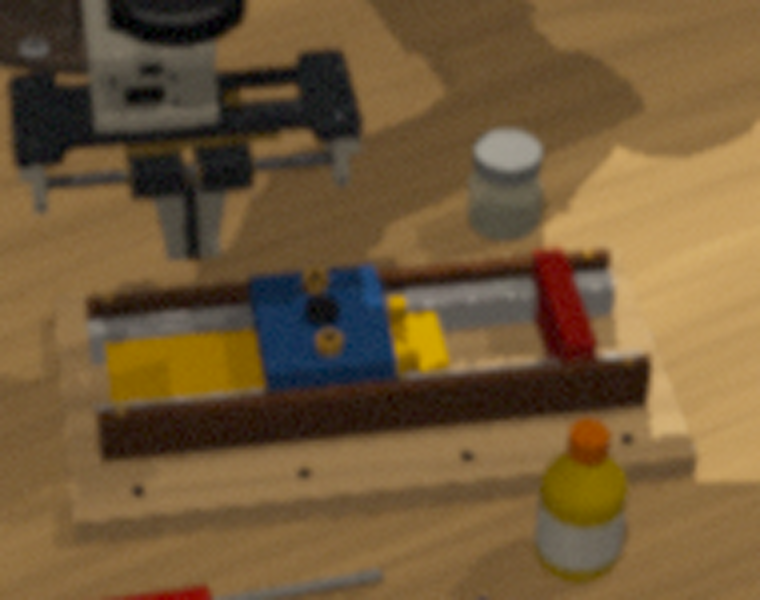

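The fingers are closed over the bar and clear behind the block: tip at scene crop (190,255), block's back edge at about (255,330). Now I'll lower.

{"api": "jog_arm", "payload": {"commands": [[0,0,-11,0],[0,0,-11,0],[0,0,-11,0],[0,0,-11,0],[0,0,-11,0],[0,0,-11,0],[0,0,-8,0],[0,0,-4,0],[0,0,-2,0],[0,0,0,0]]}}

```text
clock: 3.53
tool_pos: [0.4849, -0.1345, 0.0465]
orientation: [-180.0, -0.0, 159.8]
force: [0.3, -0.5, 0.1]
opening: 0.0004
```

```bash
python3 st.py 2
```

```text
t 3.53 pos [ 0.4849 -0.1345  0.0465] rpy [-1.7999e+02 -1.0000e-02  1.5985e+02] F [ 0.3 -0.5  0.1] open 0.0004
jig 0.7983054098518738 -103.03882759750154 Fjig x,y 0.4957315929090648 -0.35435606906540845
```

View pics/scene2c.png

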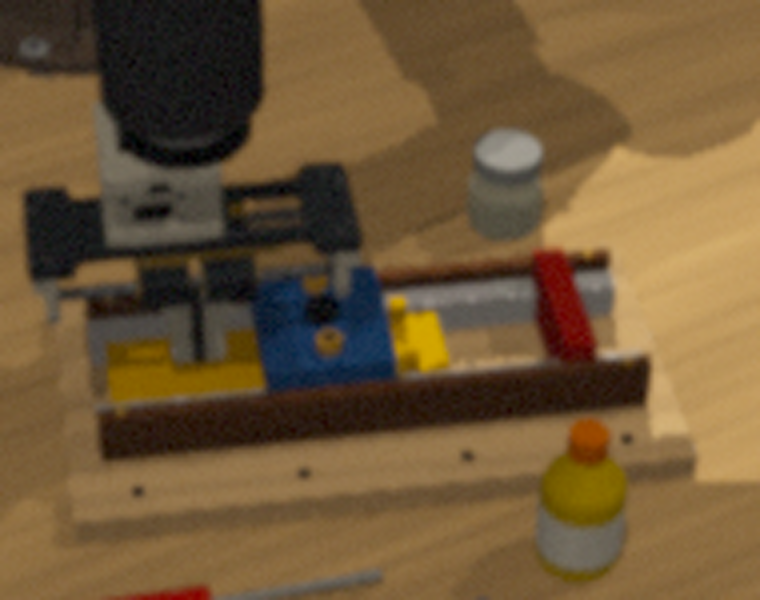

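Fingertips are just over the bar at scene crop (200,355). The gripper foot at (343,300) looks to be above the block. I'll press down slowly and watch the force.

{"api": "jog_arm", "payload": {"commands": [[0,0,-2,0],[0,0,-2,0],[0,0,-2,0],[0,0,-2,0],[0,0,-2,0],[0,0,-1,0],[0,0,-1,0],[0,0,-1,0],[0,0,0,0],[0,0,0,0]]}}

```text
clock: 4.47
tool_pos: [0.4849, -0.1345, 0.0336]
orientation: [180.0, 0.0, 159.8]
force: [-0.8, -0.5, 3.8]
opening: 0.0001
```

{"api": "jog_arm", "payload": {"commands": [[0,0,-1,0],[0,0,-1,0],[0,0,-1,0],[0,0,-1,0],[0,0,-1,0],[0,0,-1,0],[0,0,0,0],[0,0,0,0],[0,0,0,0],[0,0,0,0]]}}

```text
clock: 5.3
tool_pos: [0.4849, -0.1345, 0.0276]
orientation: [180.0, 0.0, 159.8]
force: [0.6, 0.3, 3.0]
opening: 0.0003
```

{"api": "jog_arm", "payload": {"commands": [[0,0,-1,0],[0,0,-1,0],[0,0,-0.5,0],[0,0,-0.5,0],[0,0,0,0],[0,0,0,0],[0,0,0,0],[0,0,0,0],[0,0,0,0],[0,0,0,0]]}}

```text
clock: 6.13
tool_pos: [0.485, -0.1345, 0.0251]
orientation: [180.0, 0.0, 159.9]
force: [-2.5, 1.2, 11.8]
opening: 0.0005
```

```bash
python3 st.py 3
```

```text
t 6.13 pos [ 0.485  -0.1345  0.0251] rpy [1.8000e+02 2.0000e-02 1.5986e+02] F [-2.5  1.2 11.8] open 0.0005
jig 0.9107367476136607 -102.99771882660096 Fjig x,y -2.7517844403561407 0.26815062999912964
```

View pics/scene3c.png

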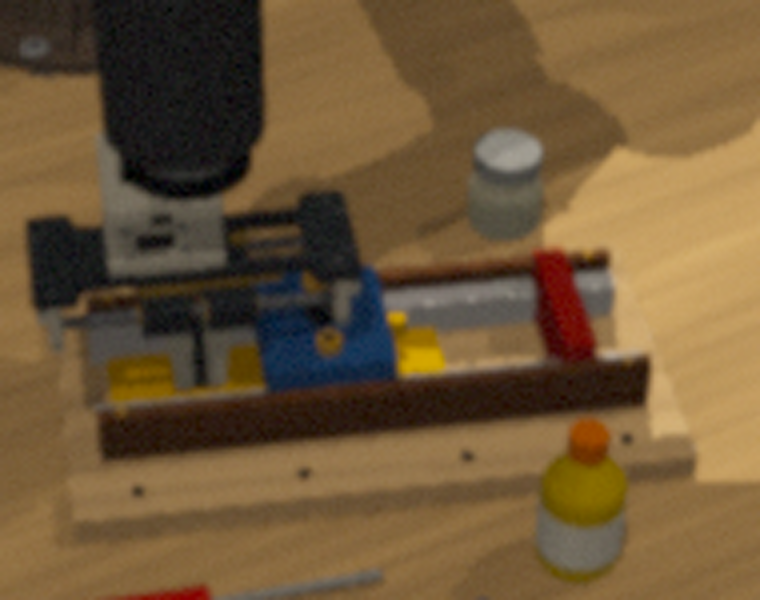

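The catch is fully down (z = 25.1 mm, 11.8 N). Next I'll push along the track direction (0.346, 0.938).

{"api": "jog_arm", "payload": {"commands": [[0.7,1.9,0,0],[0.7,1.9,0,0],[0.7,1.9,0,0],[0.7,1.9,0,0],[0.7,1.9,0,0],[0.7,1.9,0,0],[0.7,1.9,0,0],[0.7,1.9,0,0],[0.7,1.9,0,0],[0.7,1.9,0,0]]}}

```text
clock: 7.07
tool_pos: [0.4907, -0.1173, 0.0251]
orientation: [-179.8, -0.1, 159.9]
force: [-3.9, -14.4, 12.4]
opening: 0.0004
```

{"api": "jog_arm", "payload": {"commands": [[0.7,1.9,0,0],[0.7,1.9,0,0],[0.7,1.9,0,0],[0.7,1.9,0,0],[0.7,1.9,0,0],[0.7,1.9,0,0],[0.7,1.9,0,0],[0.7,1.9,0,0],[0.7,1.9,0,0],[0.7,1.9,0,0]]}}

```text
clock: 7.9
tool_pos: [0.4967, -0.0991, 0.0251]
orientation: [-179.8, -0.2, 159.8]
force: [-5.9, -16.4, 17.1]
opening: 0.0001
```

```bash
python3 st.py 4
```

```text
t 7.9 pos [ 0.4967 -0.0991  0.0251] rpy [-1.7976e+02 -1.6000e-01  1.5984e+02] F [ -5.9 -16.4  17.1] open 0.0001
jig -0.4098194319848633 -65.66184082414591 Fjig x,y 0.14685447770691695 -17.429998915770952
```

View pics/scene4c.png

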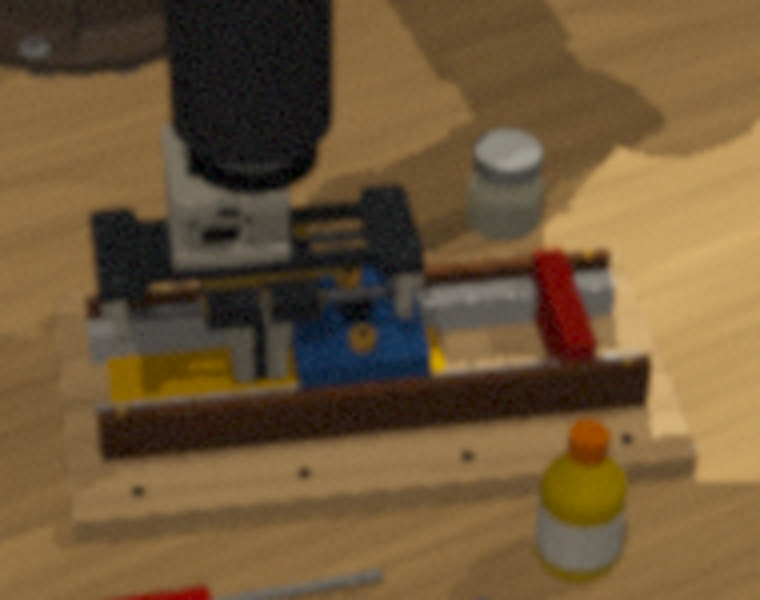

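The block is moving: its front is now at crop x ≈ 428 (was 395) and past the ears, with the catch still down. I'll keep pushing.

{"api": "jog_arm", "payload": {"commands": [[0.7,1.9,0,0],[0.7,1.9,0,0],[0.7,1.9,0,0],[0.7,1.9,0,0],[0.7,1.9,0,0],[0.7,1.9,0,0],[0.7,1.9,0,0],[0.7,1.9,0,0],[0.7,1.9,0,0],[0.7,1.9,0,0]]}}

```text
clock: 8.83
tool_pos: [0.5032, -0.0805, 0.0251]
orientation: [-179.7, -0.2, 159.8]
force: [-7.9, -18.6, 18.7]
opening: 0.0004
```

{"api": "jog_arm", "payload": {"commands": [[0.7,1.9,0,0],[0.7,1.9,0,0],[0.7,1.9,0,0],[0.7,1.9,0,0],[0.7,1.9,0,0],[0.7,1.9,0,0],[0.7,1.9,0,0],[0.7,1.9,0,0],[0.7,1.9,0,0],[0.7,1.9,0,0]]}}

```text
clock: 9.67
tool_pos: [0.5099, -0.0618, 0.0251]
orientation: [-179.7, -0.2, 159.8]
force: [-7.6, -18.8, 19.3]
opening: 0.0004
```

```bash
python3 st.py 5
```

```text
t 9.67 pos [ 0.5099 -0.0618  0.0251] rpy [-179.67   -0.22  159.83] F [ -7.6 -18.8  19.3] open 0.0004
jig -0.8808553511083367 -26.147282773171494 Fjig x,y -0.6829051657960745 -20.247897586342148
```

View pics/scene5c.png

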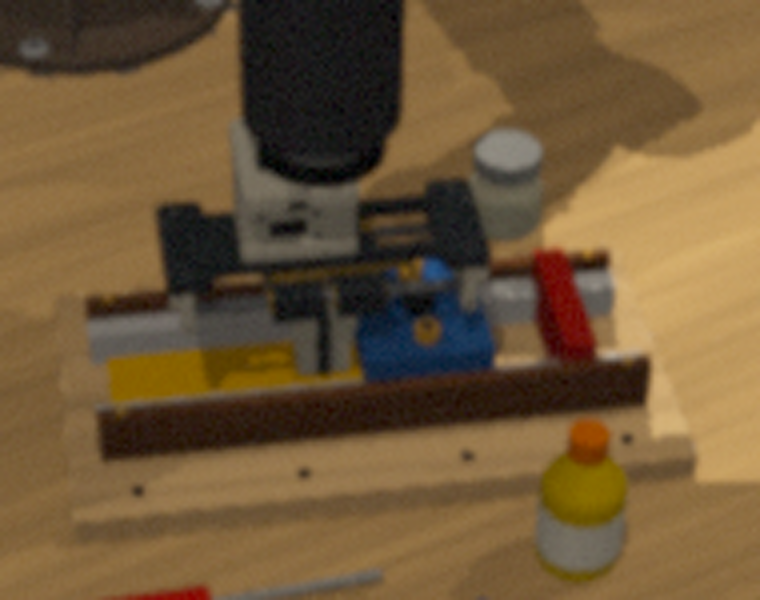

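The block front is now at crop x ≈ 492, with forces steady at about 19 N. About 41 mm remain to the stop, whose face is near crop x 545–570.

{"api": "jog_arm", "payload": {"commands": [[0.7,1.9,0,0],[0.7,1.9,0,0],[0.7,1.9,0,0],[0.7,1.9,0,0],[0.7,1.9,0,0],[0.7,1.9,0,0],[0.7,1.9,0,0],[0.7,1.9,0,0],[0.7,1.9,0,0],[0.7,1.9,0,0]]}}

```text
clock: 10.6
tool_pos: [0.5167, -0.0431, 0.0251]
orientation: [-179.6, -0.2, 159.8]
force: [-8.0, -19.9, 20.8]
opening: 0.0005
```

{"api": "jog_arm", "payload": {"commands": [[0.7,1.9,0,0],[0.7,1.9,0,0],[0.7,1.9,0,0],[0.7,1.9,0,0],[0.7,1.9,0,0],[0.7,1.9,0,0],[0,0,0,0],[0,0,0,0],[0,0,0,0],[0,0,0,0]]}}

```text
clock: 11.43
tool_pos: [0.5209, -0.0316, 0.0251]
orientation: [-179.7, -0.2, 159.8]
force: [-7.6, -16.5, 20.7]
opening: 0.0001
```

```bash
python3 st.py 6
```

```text
t 11.43 pos [ 0.5209 -0.0316  0.0251] rpy [-179.66   -0.23  159.83] F [ -7.6 -16.5  20.7] open 0.0001
jig -1.0051265901423632 6.025715545272719 Fjig x,y -1.410322856522538 -18.15954265723829
```

View pics/scene6c.png

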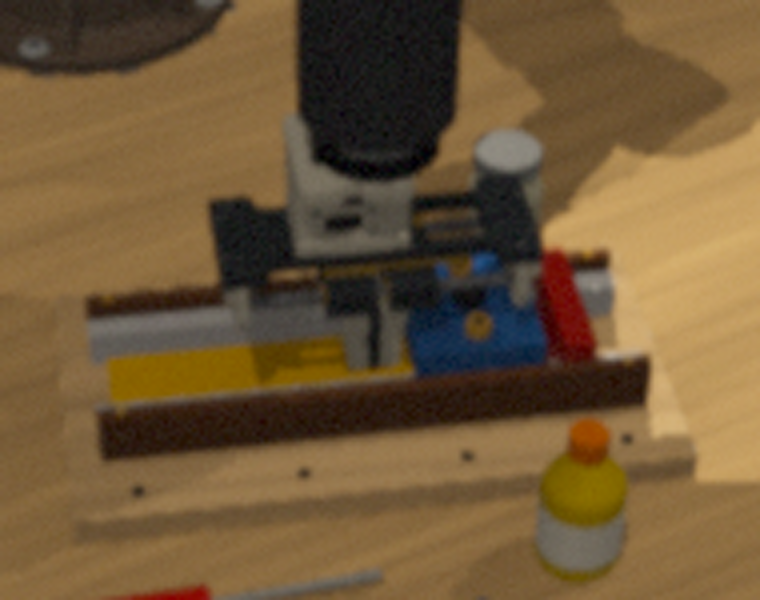

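The block front is just short of the stop, about 10 mm by the measured position. I'll finish slowly and watch for a jump in force.

{"api": "jog_arm", "payload": {"commands": [[0.35,0.95,0,0],[0.35,0.95,0,0],[0.35,0.95,0,0],[0.35,0.95,0,0],[0.35,0.95,0,0],[0.35,0.95,0,0],[0,0,0,0],[0,0,0,0],[0,0,0,0],[0,0,0,0]]}}

```text
clock: 12.37
tool_pos: [0.5229, -0.0262, 0.0251]
orientation: [-179.6, -0.2, 159.8]
force: [-7.8, -18.8, 20.6]
opening: 0.0001
```

{"api": "jog_arm", "payload": {"commands": [[0.35,0.95,0,0],[0.35,0.95,0,0],[0.35,0.95,0,0],[0,0,0,0],[0,0,0,0],[0,0,0,0],[0,0,0,0],[0,0,0,0],[0,0,0,0],[0,0,0,0]]}}

```text
clock: 13.2
tool_pos: [0.524, -0.0233, 0.0251]
orientation: [-179.6, -0.2, 159.8]
force: [-7.4, -18.7, 20.8]
opening: 0.0006
```

```bash
python3 st.py 7
```

```text
t 13.2 pos [ 0.524  -0.0233  0.0251] rpy [-179.63   -0.24  159.82] F [ -7.4 -18.7  20.8] open 0.0006
jig -1.0318622516240268 14.822740341709494 Fjig x,y -0.4978753976694543 -20.151621724159543
```

View pics/scene7c.png

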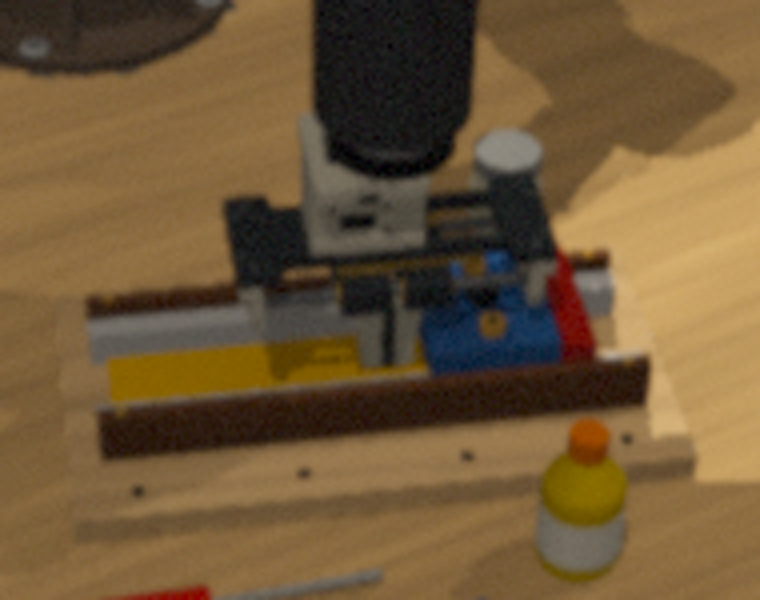

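The block is nearly at the stop, with no force jump yet. I'll go on in 2 mm moves.

{"api": "jog_arm", "payload": {"commands": [[0.35,0.95,0,0],[0.35,0.95,0,0],[0,0,0,0],[0,0,0,0],[0,0,0,0],[0,0,0,0],[0,0,0,0],[0,0,0,0],[0,0,0,0],[0,0,0,0]]}}

```text
clock: 14.13
tool_pos: [0.5247, -0.0215, 0.0251]
orientation: [-179.6, -0.2, 159.8]
force: [-9.0, -17.7, 20.3]
opening: 0.0004
```

{"api": "jog_arm", "payload": {"commands": [[0.35,0.95,0,0],[0.35,0.95,0,0],[0,0,0,0],[0,0,0,0],[0,0,0,0],[0,0,0,0],[0,0,0,0],[0,0,0,0],[0,0,0,0],[0,0,0,0]]}}

```text
clock: 14.97
tool_pos: [0.5248, -0.0207, 0.0251]
orientation: [-179.5, -0.3, 159.8]
force: [-8.2, -26.5, 21.7]
opening: 0.0005
```

{"api": "jog_arm", "payload": {"commands": [[0.35,0.95,0,0],[0,0,0,0],[0,0,0,0],[0,0,0,0],[0,0,0,0],[0,0,0,0],[0,0,0,0],[0,0,0,0],[0,0,0,0],[0,0,0,0]]}}

```text
clock: 15.8
tool_pos: [0.5247, -0.0207, 0.0251]
orientation: [-179.5, -0.3, 159.8]
force: [-7.8, -31.7, 22.6]
opening: 0.0004
```

```bash
python3 st.py 8
```

```text
t 15.8 pos [ 0.5247 -0.0207  0.0251] rpy [-179.47   -0.3   159.79] F [ -7.8 -31.7  22.6] open 0.0004
jig -1.2235108885644561 17.60916028181854 Fjig x,y 3.6856006635290823 -32.43940748742759
```

View pics/scene8c.png

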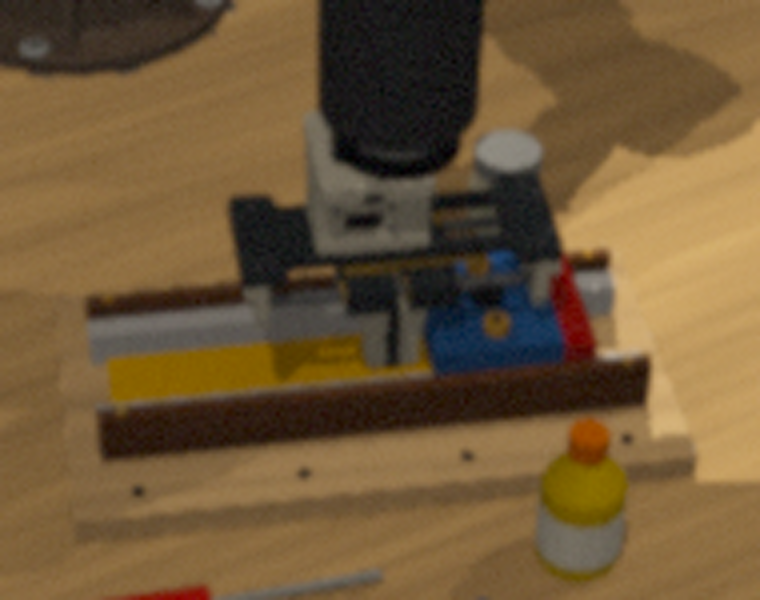

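View pics/top8c.png

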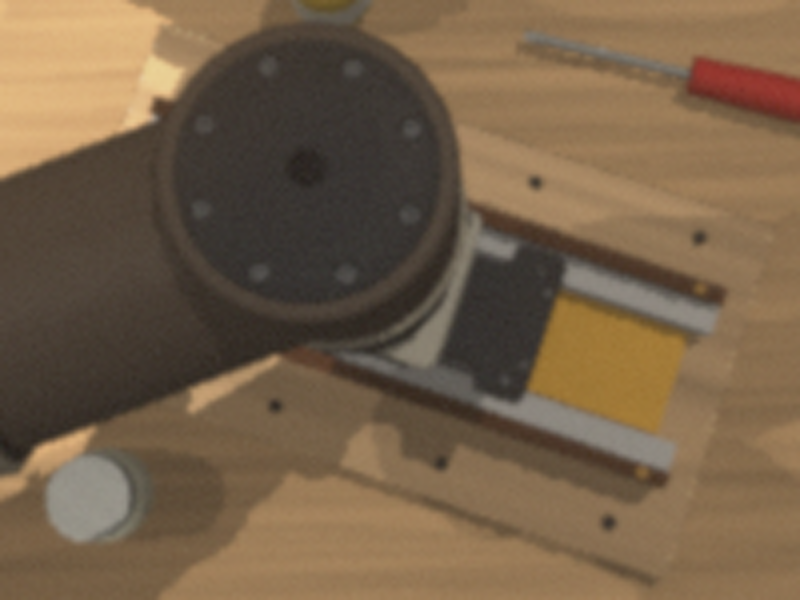

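The tip has stopped and the push force rose from 20 to 32 N, so the block is against the stop. I'll ease back while holding the catch down, then lift straight up.

{"api": "jog_arm", "payload": {"commands": [[-0.35,-0.95,0,0],[-0.35,-0.95,0,0],[-0.35,-0.95,0,0],[-0.35,-0.95,0,0],[-0.35,-0.95,0,0],[-0.35,-0.95,0,0],[0,0,0,0],[0,0,0,0],[0,0,0,0],[0,0,0,0]]}}

```text
clock: 16.73
tool_pos: [0.5249, -0.0211, 0.0251]
orientation: [-179.9, -0.1, 159.8]
force: [-9.7, 1.2, 19.1]
opening: 0.0004
```

```bash
python3 st.py
```

```text
t 16.73 pos [ 0.5249 -0.0211  0.0251] rpy [-1.7990e+02 -1.5000e-01  1.5983e+02] F [-9.7  1.2 19.1] open 0.0004
jig -0.9040532321102296 17.272142087587657 Fjig x,y -9.544428177088527 -2.1967553630475427
```

{"api": "jog_arm", "payload": {"commands": [[-0.35,-0.95,0,0],[-0.35,-0.95,0,0],[-0.35,-0.95,0,0],[-0.35,-0.95,0,0],[0,0,0,0],[0,0,0,0],[0,0,0,0],[0,0,0,0],[0,0,0,0],[0,0,0,0]]}}

```text
clock: 17.57
tool_pos: [0.5261, -0.0234, 0.0252]
orientation: [179.9, 0.1, 159.9]
force: [-3.6, 5.6, 11.6]
opening: 0.0004
```

```bash
python3 st.py 9
```

```text
t 17.57 pos [ 0.5261 -0.0234  0.0252] rpy [1.7991e+02 6.0000e-02 1.5986e+02] F [-3.6  5.6 11.6] open 0.0004
jig 1.0259628048143932 15.518458200538376 Fjig x,y -5.264632283183467 3.994448892423966
```

View pics/scene9c.png

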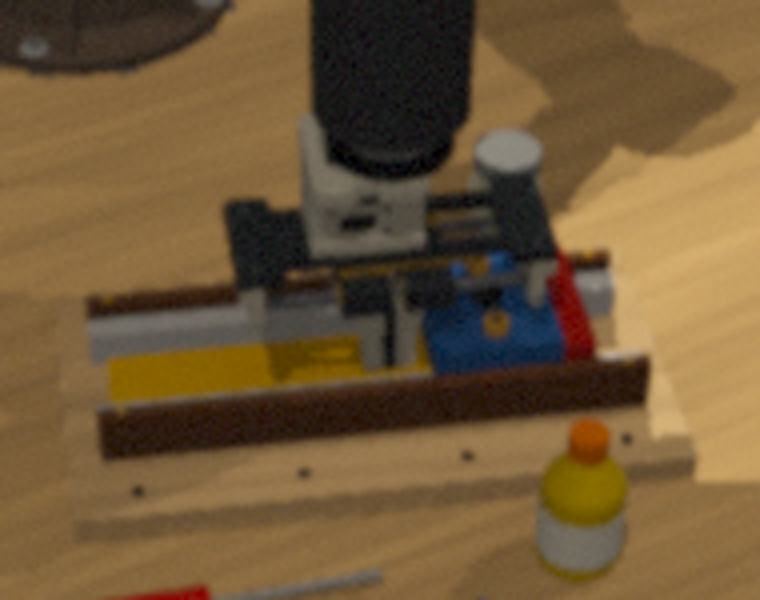

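The tip is 2 mm off the block, which stayed at the stop, and the catch is still down. Lifting straight up now.

{"api": "jog_arm", "payload": {"commands": [[0,0,2,0],[0,0,3,0],[0,0,4,0],[0,0,5,0],[0,0,6,0],[0,0,8,0],[0,0,10,0],[0,0,12,0],[0,0,15,0],[0,0,15,0]]}}

```text
clock: 18.5
tool_pos: [0.525, -0.0246, 0.1056]
orientation: [-180.0, -0.0, 159.8]
force: [-0.4, 0.1, -0.6]
opening: 0.0008
```

{"api": "jog_arm", "payload": {"commands": [[0,0,15,0],[0,0,15,0],[0,0,15,0],[-5,-20,15,0],[-8,-25,10,0],[-8,-30,0,0],[-8,-30,0,0],[-8,-30,0,0],[-8,-30,0,0],[-8,-30,0,0]]}}

```text
clock: 19.33
tool_pos: [0.4715, -0.2207, 0.1755]
orientation: [180.0, 0.0, 159.8]
force: [0.8, -0.3, -0.1]
opening: 0.0004
```

{"api": "jog_arm", "payload": {"commands": [[-10,-35,0,0],[-10,-35,0,0],[-10,-35,0,0],[-10,-35,0,0],[-10,-35,0,0],[0,0,0,0],[0,0,0,0],[0,0,0,0],[0,0,0,0],[0,0,0,0]]}}

```text
clock: 20.17
tool_pos: [0.4228, -0.3934, 0.1749]
orientation: [180.0, 0.0, 159.9]
force: [0.1, 0.3, -0.5]
opening: 0.0004
```

```bash
python3 st.py 10
```

```text
t 20.17 pos [ 0.4228 -0.3934  0.1749] rpy [1.8000e+02 2.0000e-02 1.5992e+02] F [ 0.1  0.3 -0.5] open 0.0004
jig 32.16925444370445 -367.3910566481035 Fjig x,y -0.019073082550595158 0.3652950907462243
```

View pics/scene10c.png

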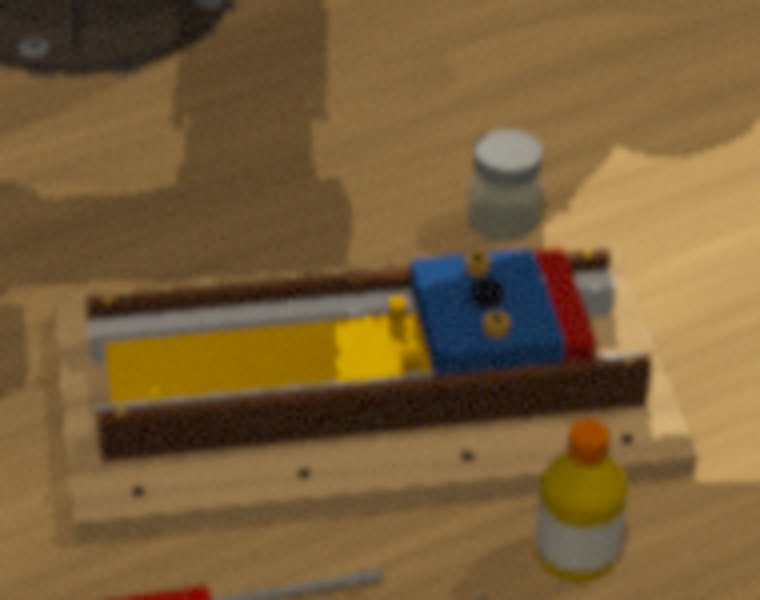

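View pics/top10c.png

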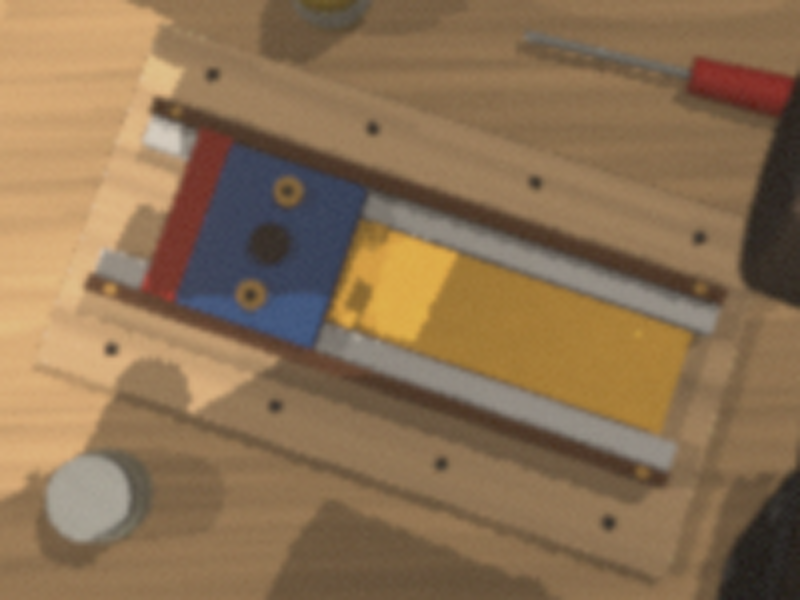

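The block is flush against the red stop (top crop edge from (232,140) to (178,300)). The catch is up, with its ears standing behind the block at scene crop (398,315) and (410,350). Jar, bottle and screwdriver haven't moved, so I'm handing in.

```bash
python3 -c "
from h import *
print(close_job())"
```

```text
the job is handed in; nothing more can be done
None
```

The blue block is now up against the red end stop, and the yellow catch has sprung up behind it. I handed the job in with the robot clock at about 20 s of the 42 s allowed.

- **What I did:** With the fingers closed and the jaws along the track, I pressed the catch bar to its lower stop (fingertips at z = 25.1 mm). Holding it there, I pushed the block along the runners until the tip stopped moving and the push force rose from about 20 N to 32 N. I then eased back 2 mm with the catch still held down and lifted straight up.
- **Last checks:** Both pictures show the block flush with the stop and on its runners, with the ears standing up behind it. The jar, bottle and screwdriver look unmoved, and the arm is well clear with near-zero force.
- **What disagreed:** The two cameras differed by up to 8–18 mm on the block's sideways position at the start. I relied on the top view, and the descent and the push both fitted it. Force readings were checked only at the end of each move; the highest was about 40 N in total.

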